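Clear the bearing box, store the bearing and shut its sliding cover

ROBOT

A 6-joint arm with a two-finger parallel gripper is mounted at the origin on the work surface; the furniture and walls round the work are solid. World frame = base frame: x ahead of the robot, y to its left, z up, the work surface at z = 0. Lengths are in mm, angles in rad, forces in N, time in s.
With the tool pointing down it reaches from about 275 to 750 mm from the base axis. Payload 10.2 kg.
Tool frame: the origin (TCP) lies midway between the tips of the shut fingers; the grasp point (between the pads) lies 19 mm behind it (ctrl.grasp_offset is the distance from the TCP to the grasp point, in mm); z points along the fingers, y is the line along which they close (so a half turn about z gives the same grasp; the last joint's range is limited). The gripper opens to 85 mm and grips with 20 to 120 N. Pads are 22 mm wide; open, the fingers measure 114 mm over their backs; the gripper's body (76 mm by 85 mm) begins 54 mm behind the grasp point. The pads swing forward as they close: fully open they stand 13 mm farther back than shut.
Start: joints at [-1.383, 0.313, 1.498, -0, 1.331, -0.223], TCP at [209.643, -481.332, 231.294] pointing down, gripper open.
Joint ranges: [-2.94, 2.94], [-0.97, 2.17], [0.19, 2.56], [-1.23, 4.37], [0.02, 3.11], [-2.88, 2.88]. Speed limits (rad/s): [2.39, 2.39, 3.01, 3.14, 3.14, 3.14].

INTERFACE

Orientations are given as a unit quaternion [w, x, y, z].
In Python, from rig import ctrl, viewer, models gives the robot as it stands. The module is installed in compiled form; this text tells all that it offers.
- The arm moves only by the shell command python3 -m pendant 'ROWS' [OPENING] [FORCE]. ROWS is text: rows parted by semicolons, each of 4 numbers parted by spaces: the shift along the tool's x, y, z in m, then the turn about the tool's z in rad. In form: x y z yaw; .... A call has 1 to 10 rows; each row shifts and turns the commanded pose from where the row before left it, along the tool's axes as they then stand; what a row does not reach is not made up. A row lasts 1/8 s, in which the tool goes at most 62.5 mm and 10.7 degrees, less where a joint would pass 70% of its speed; a pose out of reach is approached as far as the arm can. A call is refused whole if a number of a shift passes 0.0625 or a number of a turn 0.188, either way. A call with a gripper value outside its range is refused whole. OPENING is the opening, from 0 (shut) to 1 (fully open), set as the call begins (- or left out, the last holds). The fingers move at their own pace and stop on an object; FORCE is the grip in N (left out, the last holds). Time passes only in rows, so rows that do not move let the fingers close. It gives the time, the measured TCP pose, the force, the opening and the grip force at its end, in the units of the state.
- ctrl.sense(): the state, without advancing time (a new reading comes with each control period).
- viewer.capture(name): name is "side" or "top"; returns a dict with "color" (400x640x3 uint8, red, green, blue), "vertical_fov" (degrees; the focal length in pixels is half the picture's height over the tangent of half this angle, whatever the lens; pixels are square), "cx", "cy" (the principal point, pixels), "pose" (4x4, takes a point from camera to world coordinates). Camera axes: x right, y down, z forward; pixel columns grow to the right and rows downward; lengths in mm; the calibration is good to about 2 mm. A picture is of the moment at which its call begins. There is no depth.
- ctrl.finish_job(): hands the job in; it is judged then, once.
Trained networks look in the newest picture that a camera, given by its name, has taken for a name from the list of things; names that differ only in an ending like _2 or _b are one class to them, and where a whole thing is asked for, a point or a joint stands for the part that bears it (a point fixed in the world has none). Each returns a list of dicts, best first, with "p" (0 to 1); they miss things now and then, are a little off and sometimes report something else, mostly with a low value. They report only what shows in the picture. A call takes as long as a camera call.
- models.boxes_of(camera, query): "at" ([x, y, z] in mm, in world coordinates, good to about 4 mm: the middle of the surface that is visible of it).
The state is a dict: "time_s": time; "joints": joint angles; "dq": joint speeds; "tau": joint torques, N m; "eef_pos": TCP position; "ee_rot": TCP orientation; "force": force on the tool from outside, world axes, zero at the start; "wrist_torque": the same for the moment, N m; "grip_width": opening from 0.0 (shut) to 1.0 (fully open); "grip_force": force on a finger pad.
Only numpy, scipy, OpenCV 4.12 (cv2) and the standard library are available. Lean on these libraries where they do the work, as an engineer would, in place of code of your own. Each camera call takes 0.05 s, during which the arm holds its last target. There are 200 camera calls.

TASK

Somebody left a rusty bolt in the covered compartment of the steel bearing box: slide the cover open, move the bolt to the shallow metal scrap tray, and lay the loose ball bearing flat in the emptied compartment. Then slide the cover fully shut again over the bearing. Leave the other things on the bench where they are.

Things in the scene. Friction and masses are not known exactly. Their poses are not given: they have to be found in the camera images.
- store_box: low dark steel box, fixed to the bench, 160 (x) x 310 (y) x 40 mm high; origin at the centre of its underside. Its -y half is the compartment, its +y half a closed deck (top 29 mm up) over which the open cover parks. Lips 14 mm wide along both long sides, with undersides at 37 mm, hold the cover's edges. When the cover is open, the compartment's mouth between the lips is 132 mm (x) by 145 mm (y)
- compartment (a point): centre of the compartment's floor: 75 mm to -y of the box's origin and 4 mm above the box's underside; axes as the box. The compartment is 148 (x) x 145 (y) mm inside and 27 mm deep below the cover
- cover_grip (a point): middle of the upright grip rib in the middle of the flat steel cover, 18 mm above the cover's underside, 49 mm above the bench; moves with the cover, axes as the box. The rib is 60 mm long (box x), 12 mm thick (box y) and stands 24 mm above the cover's top face, its top 59 mm above the bench. The cover is 144 (x) x 150 (y) x 4 mm, its top face 35 mm above the bench
- cover (a joint): slide of the cover: 0 = fully shut over the compartment (end stop), 0.15 m = fully open, parked over the deck; opening moves it along the box's +y. It stays where it is left; friction about 2 N. It may start a few centimetres ajar
- bolt: rusty hex bolt with nut, lying on the compartment floor, at first wholly or partly hidden under the cover; 58 mm long along its y, 11 mm thick shank, 19 mm wide at head and nut, 16 mm high; origin at the middle of its length, on its underside. Head at +y, from 21 mm on; nut at -y, from -24 to -15 mm; the bare shank between is free to grasp across; 0.06 kg
- scrap_tray: shallow open bright steel tray, fixed to the bench, 130 (x) x 120 (y) x 23 mm high, walls 3 mm, floor 3 mm thick with nothing on it; origin at the centre of its underside
- ball_bearing: steel ball bearing lying flat on the bench, 52 mm across, 15 mm high, its axis is its z; origin at the centre of its underside; 0.13 kg
- tape: roll of black tape lying flat, 68 mm across, 19 mm high, origin under its centre; a bystander, leave alone
- small_nut: small hex nut 19x22x10 mm lying left behind the box; a bystander, leave alone
- long_bolt: long hex bolt, 93 mm long, lying on the bench behind the box; a bystander, leave alone
- screwdriver: screwdriver with yellow handle, 170 mm long; a bystander, leave alone

How it is judged (in metres and radians):
On the way, in this order (a step that is already met when the one before it is completed fails the run):
1. the cover is slid open, clear of most of the compartment (by more than 110 mm) (value of joint cover above 0.11 m), for 0.2 s.
2. the bolt is out and lies in the scrap tray (x of bolt in the frame of scrap_tray between -0.06 and 0.06 m and y of bolt in the frame of scrap_tray between -0.055 and 0.055 m and height (world z) of bolt below 0.03 m), for 0.2 s.
3. the bearing lies in the emptied compartment (x of ball_bearing in the frame of compartment between -0.055 and 0.055 m and y of ball_bearing in the frame of compartment between -0.055 and 0.055 m and z of ball_bearing in the frame of compartment below 0.006 m), for 0.2 s.
At the end, for the whole second after the job is handed in: Cover shut to within 5 mm; bearing at rest and flat (0.12 rad) on the compartment floor, within 55 mm of its centre in x and y; rusty bolt at rest in the scrap tray, its origin within 60 mm (x) and 55 mm (y) of the tray's centre and under 30 mm above the bench (all of step 2 and all of step 3 and value of joint cover below 0.005 m and angle between ball_bearing's own z axis and vertical below 0.12 rad and linear speed of each of ball_bearing, bolt below 0.02 m/s); the robot touches nothing.
It fails at once if a bystander (tape roll, small nut, long bolt, screwdriver) is moved by more than 30 mm (distance of any of tape, small_nut, long_bolt, screwdriver from where it was at the start of the episode above 0.03 m).
It also fails if it takes over 72 s, if anything falls off the work surface, if the arm or the gripper's body presses on something with over 40 N, if the wrist force passes 120 N, or if a joint passes its speed limit or range.

## Working session

There is one attempt and no reset: what is moved stays moved. The work goes in short steps, Python scripts to look and compute and a shell command to move; the robot and the scene stay as the last step left them, time stands still between calls to the robot, and variables do not carry over. Pictures are saved under pics/ and viewed, at most 10 in all, crops included, and the job is handed in when it is done.

```bash
mkdir -p pics
python3 - <<'E'
from rig import ctrl, viewer, models
import cv2
for n in ("top","side"):
    c=viewer.capture(n); cv2.imwrite(f"pics/{n}0.png",c["color"][:,:,::-1])
    print(n,c["vertical_fov"],c["cx"],c["cy"],c["pose"].round(3).tolist())
    for q in ("store_box","cover_grip","bolt","scrap_tray","ball_bearing","tape","small_nut","long_bolt","screwdriver"):
        print(q,[( [round(v) for v in d["at"]],round(d["p"],2)) for d in models.boxes_of(n,q)[:2]])
s=ctrl.sense();print(s["eef_pos"],s["ee_rot"],s["time_s"],s["grip_width"],ctrl.grasp_offset)
E
```

```text
top 43.59136630362788 310.6399773340293 199.64431849641858 [[-0.029, -0.977, 0.21, 327.35], [-1.0, 0.029, -0.003, -17.774], [-0.004, -0.21, -0.978, 1282.404], [0.0, 0.0, 0.0, 1.0]]
store_box [([500, -39, 29], 0.55)]
cover_grip [([500, -98, 39], 0.88)]
bolt []
scrap_tray [([537, -361, 4], 0.8), ([498, -42, 32], 0.7)]
ball_bearing [([563, 318, 16], 0.51)]
tape [([448, 290, 16], 0.84), ([566, 320, 18], 0.57)]
small_nut []
long_bolt [([714, -141, 15], 0.63)]
screwdriver [([722, -356, 22], 0.92)]
side 54.46077908208058 317.25677512034576 197.09073431060807 [[0.999, -0.035, 0.026, 560.511], [-0.042, -0.645, 0.763, -801.535], [-0.01, -0.764, -0.646, 746.804], [0.0, 0.0, 0.0, 1.0]]
store_box [([504, -103, 34], 0.9)]
cover_grip [([504, -112, 34], 0.78)]
bolt []
scrap_tray [([531, -356, 0], 0.96)]
ball_bearing [([566, 312, 8], 0.69)]
tape [([505, -100, 33], 0.74), ([450, 272, 16], 0.53)]
small_nut []
long_bolt [([720, -155, 15], 0.73)]
screwdriver [([715, -374, 22], 0.94)]
[ 209.6398141 -481.3281011  231.2822176] [-1.58512234e-05  9.78978255e-01  2.03964644e-01 -2.90368273e-06] 1.0 0.9990885661116649 18.700000000000003
```

View pics/top0.png

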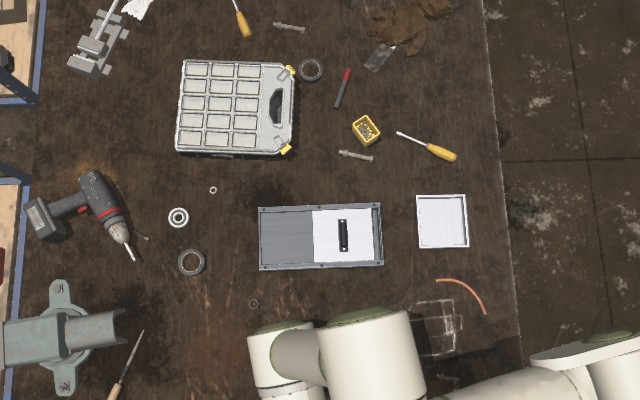

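View pics/side0.png

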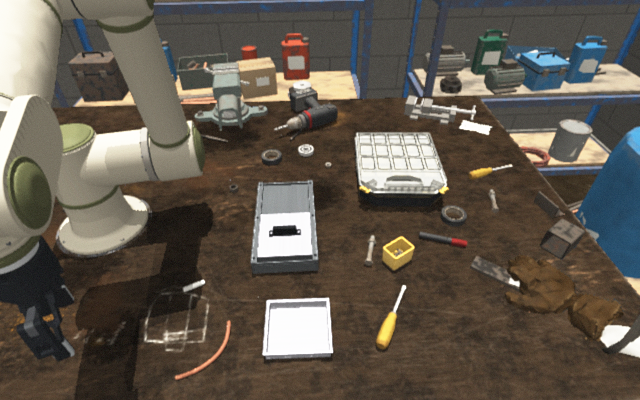

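The top view shows the box at corners about (259,208), (382,204), (383,265) and (259,270), with the rib at (343,236). The bearing is at (178,217), the tape at (191,262) and the tray at (442,221). The side view agrees, and the cover is slightly ajar.

```bash
cat > h.py <<'E'
import numpy as np, cv2
from rig import ctrl, viewer, models
def px(c,u,v,z):
    f=200/np.tan(np.radians(c["vertical_fov"])/2); P=np.array(c["pose"])
    d=P[:3,:3]@[(u-c["cx"])/f,(v-c["cy"])/f,1]; o=P[:3,3]
    return o+d*(z-o[2])/d[2]
def proj(c,p):
    f=200/np.tan(np.radians(c["vertical_fov"])/2); P=np.array(c["pose"])
    q=P[:3,:3].T@(np.array(p)-P[:3,3]); return np.array([c["cx"],c["cy"]])+f*q[:2]/q[2]
def yaw():
    w,x,y,z=ctrl.sense()["ee_rot"]; return 2*np.arctan2(y,x)   # tool x heading, tool down
def go(x,y,z,psi=None):
    """print the shift in tool axes (m) and turn to TCP target in world mm; turn is to be done after the shift"""
    s=ctrl.sense(); p=np.array(s["eef_pos"]); a=yaw(); d=np.array([x,y,z])-p
    t=np.array([np.cos(a)*d[0]+np.sin(a)*d[1], np.sin(a)*d[0]-np.cos(a)*d[1], -d[2]])/1000
    turn=0 if psi is None else -((psi-a+np.pi/2)%np.pi-np.pi/2)
    print("shift",t.round(4),"turn",round(turn,3),"yaw",round(a,3),"pos",p.round(1),"F",np.round(s["force"],1),"g",round(s["grip_width"],3),"t",round(s["time_s"],2))
E
python3 - <<'E'
from h import *
c=viewer.capture("top")
g=cv2.cvtColor(c["color"],cv2.COLOR_RGB2GRAY)
im=cv2.resize(c["color"][180:290,150:490,::-1],None,fx=2.3,fy=2.3,interpolation=cv2.INTER_CUBIC)
for (u,v) in [(259,208),(382,204),(383,265),(259,270)]: print("box",px(c,u,v,40).round())
print("rib",px(c,343,236,59).round(),"cov edge",px(c,312,238,35).round())
print("brg",px(c,178,217,15).round(),"tape",px(c,191,262,19).round(),"tray",px(c,442.5,221.5,23).round())
for (u,v) in [(416,196),(467,194),(469,247),(418,249)]: print("tray",px(c,u,v,23).round())
cv2.imwrite("pics/crop.png",im)
go(500,-100,150,0)
E
```

```text
box [576. 110.  40.]
box [ 577. -202.   40.]
box [ 424. -195.   40.]
box [420. 111.  40.]
rib [496. -98.  59.] cov edge [497. -22.  35.]
brg [564. 322.  15.] tape [447. 285.  19.] tray [ 531. -355.   23.]
tray [ 599. -293.   23.]
tray [ 600. -425.   23.]
tray [ 464. -417.   23.]
tray [ 462. -288.   23.]
shift [ 0.4185 -0.2337  0.0813] turn 0.411 yaw 0.411 pos [ 209.6 -481.3  231.3] F [ 0.6 -0.2 -0.4] g 1.0 t 1.05
```

View pics/crop.png

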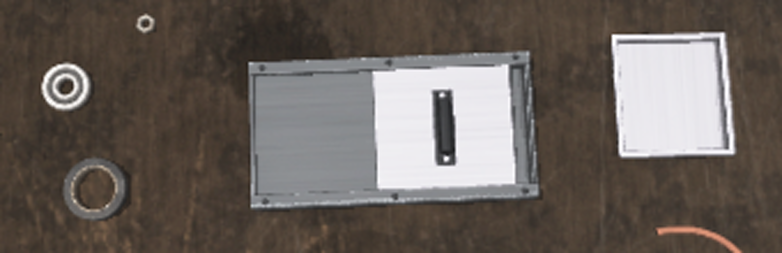

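The crop shows the cover (white) about 20 mm ajar, and the box nearly aligned with the world axes, centred near (499,-44). I'll move over the rib.

```bash
python3 -m pendant '.052 -.029 .005 0;.052 -.029 .005 0;.052 -.029 .005 0;.052 -.029 .005 0;.052 -.029 .005 0;.052 -.029 .005 0;.052 -.029 .005 0;.052 -.029 .005 0;0 0 .02 .18;0 0 .02 .18' 1 40
python3 -m pendant '0 0 0 .04;0 0 0 0'
python3 - <<'E'
from h import *
c=viewer.capture("side"); cv2.imwrite("pics/s1.png",c["color"][:,:,::-1])
for n in("side",):
  print([(np.round(d["at"]),d["p"]) for d in models.boxes_of(n,"cover_grip")[:2]])
s0=proj(c,[498,-98,59]);print(s0, proj(c,ctrl.sense()["eef_pos"]))
go(498,-99,39,0.01)
E
```

```text
time_s: 2.3
eef_pos: [498.7, -101.7, 150.7]
ee_rot: [0.0, 1.0, 0.023, 0.0]
force: [0.2, -0.8, -1.2]
grip_width: 1.002
grip_force: 0.0
time_s: 2.55
eef_pos: [498.5, -102.5, 151.3]
ee_rot: [-0.0, 1.0, 0.006, -0.0]
force: [-0.1, -0.2, -0.4]
grip_width: 1.002
grip_force: 0.0
[(array([ 504., -110.,   35.]), 0.67)]
[283.34179835 226.29931141] [280.92253361 199.58743183]
shift [-0.0005 -0.0036  0.1125] turn 0.002 yaw 0.012 pos [ 498.5 -102.6  151.5] F [ 0.5 -0.2  0.4] g 1.003 t 2.65
```

```bash
python3 -m pendant '0 -.003 .04 0;0 0 .04 0;0 0 .025 0;0 0 .007 0;0 0 0 0'
python3 -m pendant '0 0 0 0;0 0 0 0;0 0 0 0;0 0 0 0;0 0 0 0' 0 40
```

```text
time_s: 3.28
eef_pos: [498.7, -99.7, 39.8]
ee_rot: [0.0, 1.0, 0.006, 0.0]
force: [-0.3, -1.0, -0.0]
grip_width: 0.999
grip_force: 0.0
time_s: 3.9
eef_pos: [498.4, -99.5, 39.6]
ee_rot: [0.0, 1.0, 0.005, 0.0]
force: [-0.9, 0.9, 3.4]
grip_width: 0.127
grip_force: 40.2
```

```bash
python3 -m pendant '0 -.02 0 0;0 -.02 0 0;0 -.02 0 0;0 -.02 0 0;0 -.02 0 0;0 -.015 0 0;0 -.008 0 0;0 0 0 0'
```

```text
time_s: 4.9
eef_pos: [497.0, 24.4, 39.6]
ee_rot: [-0.0, 1.0, 0.006, 0.0]
force: [-2.4, 2.1, 6.0]
grip_width: 0.129
grip_force: 40.5
```

```bash
python3 -m pendant '0 0 0 0;0 0 0 0;0 0 0 0;0 0 -.05 0;0 -.03 -.06 0;0 -.06 -.01 0;0 0 0 0' 1 40
python3 - <<'E'
from h import *
for n in ("top","side"):
    c=viewer.capture(n)
    for q in("bolt","cover_grip"): print(n,q,[(np.round(d["at"]),round(d["p"],2)) for d in models.boxes_of(n,q)[:3]])
    (u,v)=proj(c,[499,-119,10]).astype(int); print(u,v)
    im=c["color"][v-50:v+50,u-70:u+65,::-1]
    cv2.imwrite(f"pics/b_{n}.png",cv2.resize(im,None,fx=5,fy=5,interpolation=cv2.INTER_CUBIC))
a=cv2.imread("pics/b_top.png");b=cv2.imread("pics/b_side.png");cv2.imwrite("pics/b.png",cv2.resize(np.vstack([a,b]),None,fx=.6,fy=.6))
E
```

```text
time_s: 5.78
eef_pos: [496.0, 114.3, 156.2]
ee_rot: [-0.0, 1.0, 0.008, 0.001]
force: [-0.3, 0.7, 0.1]
grip_width: 0.999
grip_force: 0.0
top bolt [(array([ 715., -143.,   16.]), 0.65), (array([ 497., -112.,   16.]), 0.58)]
top cover_grip [(array([494.,   9.,  37.]), 0.7)]
350 237
side bolt [(array([502., -59.,  32.]), 0.25)]
side cover_grip [(array([503.,  13.,  34.]), 0.81)]
284 245
```

View pics/b.png

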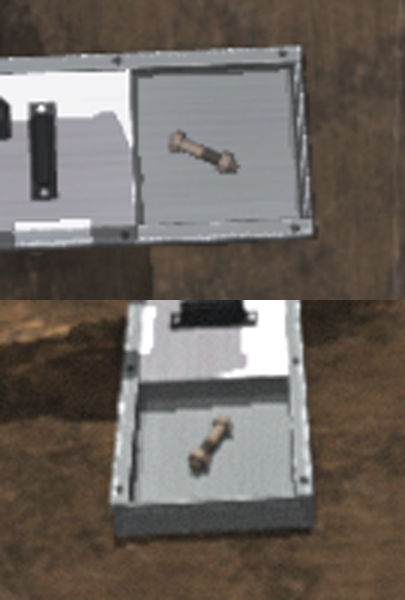

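The bolt lies obliquely in the compartment. Its ends are at about (337,233) and (359,242) in the top view, and about (289,235) and (279,251) in the side view.

Run:
```python
from h import *
for n,P in (("top",[(337.2,233),(359,242)]),("side",[(288.7,235),(278.7,251)])):
    c=viewer.capture(n)
    a,b=[px(c,*p,13) for p in P]; print(n,a.round(),b.round(),((a+b)/2).round(),np.arctan2(*(a-b)[1::-1]), np.hypot(*(a-b)[:2]))
    if n=="top":
      # segmentation of brownish pixels
      im=c["color"][187:287,280:385].astype(int); u0=(349-280)-25
      m=((im[:,:,0]-im[:,:,2])>22); m[:, :52]=0; m[:,95:]=0; m[:25]=0; m[72:]=0
      v,u=np.nonzero(m); print(len(u))
      W=np.array([px(c,x+280,y+187,13)[:2] for x,y in zip(u,v)]); mu=W.mean(0); w,e=np.linalg.eigh(np.cov(W.T)); print(mu,np.arctan2(e[1,1],e[0,1]),np.ptp((W-mu)@e[:,1]))
go(495,-119,120,0)
```

```text
top [511. -86.  13.] [ 486. -141.   13.] [ 498. -114.   13.] 1.1448785456640729 59.9465513222845
21
[ 501.09125473 -108.22596419] 1.1297657384538868 49.11981819344068
side [509. -84.  13.] [ 484. -139.   13.] [ 496. -112.   13.] 1.1516817610929813 59.87167579100608
shift [-0.0033  0.2296  0.0349] turn 0.009 yaw 0.009 pos [496.1 110.6 154.9] F [0.6 0.2 0. ] g 1.003 t 6.17
```

```bash
python3 -m pendant '0 .056 0 0;0 .056 0 0;0 .056 .02 0;0 .056 .02 0;0 0 0 -.18;0 0 0 -.18;0 0 0 -.18;0 0 0 -.18;0 0 0 -.18;0 0 0 -.18' .5 40
python3 -m pendant '0 0 0 -.06;0 0 0 0'
python3 - <<'E'
from h import *
go(497,-113,8,1.148); print(ctrl.sense()["joints"])
E
```

```text
time_s: 7.42
eef_pos: [498.3, -113.0, 115.0]
ee_rot: [-0.0, 0.854, 0.521, -0.0]
force: [-0.2, 0.8, -0.8]
grip_width: 0.501
grip_force: 0.0
time_s: 7.68
eef_pos: [498.3, -112.9, 115.1]
ee_rot: [-0.0, 0.839, 0.544, -0.0]
force: [-0.0, -0.1, 0.0]
grip_width: 0.5
grip_force: 0.0
shift [-0.0006 -0.0012  0.1071] turn 0.001 yaw 1.149 pos [ 498.3 -112.9  115.1] F [-0.  -0.1  0. ] g 0.5 t 7.67
[-4.52471693e-01  4.07368459e-01  1.69129165e+00 -4.00737415e-05
  1.04317152e+00 -3.10840513e-02]
```

```bash
python3 -m pendant '0 -.001 .04 0;0 0 .035 0;0 0 .02 0;0 0 .012 0;0 0 0 0;0 0 0 0'
python3 -m pendant '0 0 0 0;0 0 0 0;0 0 0 0;0 0 0 0;0 0 0 0;0 0 -.03 0;0 0 -.04 0;0 0 -.04 0;0 0 0 0' 0 40
python3 - <<'E'
from h import *
go(531,-356,115)
E
```

```text
time_s: 8.43
eef_pos: [498.1, -112.4, 9.0]
ee_rot: [0.001, 0.839, 0.544, 0.0]
force: [0.4, 0.2, 0.1]
grip_width: 0.499
grip_force: 0.0
time_s: 9.55
eef_pos: [498.7, -112.6, 120.6]
ee_rot: [0.002, 0.839, 0.544, 0.001]
force: [-0.2, -0.3, -1.4]
grip_width: 0.108
grip_force: 39.2
shift [-0.2091  0.1287  0.0056] turn 0 yaw 1.151 pos [ 498.7 -112.6  120.6] F [-0.2 -0.3 -1.4] g 0.108 t 9.55
```

```bash
python3 -m pendant '-.042 .0257 0 0;-.042 .0257 0 0;-.042 .0257 0 0;-.042 .0257 0 0;-.042 .0257 0 0;0 0 .045 0;0 0 .04 0;0 0 .02 0;0 0 .006 0;0 0 0 0'
python3 -m pendant '0 0 0 0;0 0 0 0;0 0 0 0;0 0 -.03 0;0 0 -.05 0;0 0 -.06 0;0 0 0 0' .5
python3 - <<'E'
from h import *
for n in ("top","side"):
    c=viewer.capture(n)
    for q in("bolt","ball_bearing","tape"): print(n,q,[(np.round(d["at"]),round(d["p"],2)) for d in models.boxes_of(n,q)[:3]])
    for p,r in (([531,-356,10],40),([564,318,10],40)):
        u,v=proj(c,p).astype(int); cv2.imwrite(f"pics/c_{n}_{p[0]}.png",cv2.resize(c["color"][v-r:v+r,u-r:u+r,::-1],(280,280),interpolation=cv2.INTER_CUBIC)); print(u-r,v-r)
g=lambda n:np.hstack([cv2.imread(f"pics/c_{n}_{k}.png") for k in (531,564)])
cv2.imwrite("pics/c.png",np.vstack([g("top"),g("side")]))
go(564,318,170,0)
E
```

```text
time_s: 10.8
eef_pos: [529.6, -356.4, 7.9]
ee_rot: [0.0, 0.839, 0.544, 0.0]
force: [-0.7, 0.6, 0.1]
grip_width: 0.106
grip_force: 39.4
time_s: 11.68
eef_pos: [530.8, -357.7, 152.5]
ee_rot: [0.005, 0.839, 0.544, 0.001]
force: [-1.2, -0.9, 0.0]
grip_width: 0.505
grip_force: 0.0
top bolt []
top ball_bearing [(array([563., 318.,  16.]), 0.57)]
top tape [(array([452., 289.,  22.]), 0.63)]
401 182
139 177
side bolt [(array([ 530., -360.,   11.]), 0.72)]
side ball_bearing []
side tape []
257 288
266 110
shift [ 0.6298 -0.243  -0.0238] turn 1.151 yaw 1.151 pos [ 529.1 -356.1  146.2] F [ 0.   0.5 -0.8] g 0.501 t 12.07
```

View pics/c.png

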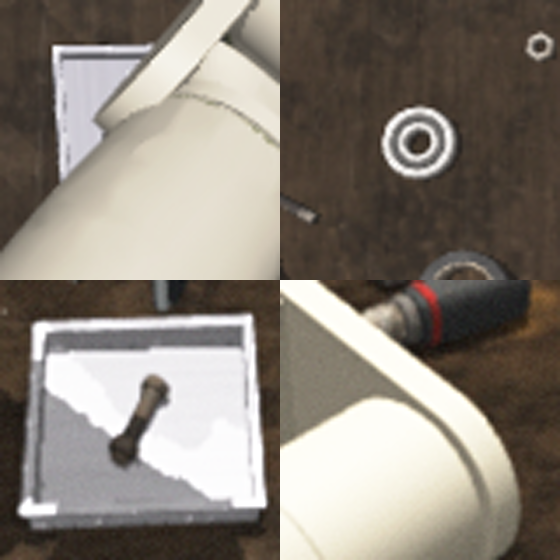

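The bolt lies mid-tray in the side view. In the top view the bearing is at (179,218) with clear space around it, so that's next.

```bash
python3 -m pendant '.0525 -.0202 -.002 0;.0525 -.0202 -.002 0;.0525 -.0202 -.002 0;.0525 -.0202 -.002 0;.0525 -.0202 -.002 0;.0525 -.0202 -.002 0;.0525 -.0202 -.002 0;.0525 -.0202 -.002 0;.0525 -.0202 -.002 0;.0525 -.0202 -.002 0' 1
python3 -m pendant '.0525 -.0202 -.002 0;.0525 -.0202 -.002 0;0 0 0 -.18;0 0 0 -.18;0 0 0 -.06;0 0 0 0;0 0 0 0'
python3 - <<'E'
from h import *
c=viewer.capture("side"); 
print([(np.round(d["at"]),round(d["p"],2)) for d in models.boxes_of("side","ball_bearing")[:3]])
p=ctrl.sense()["eef_pos"]; 
u,v=proj(c,[564,319,20]).astype(int); print(u,v)
g=cv2.resize(c["color"][v-45:v+35,u-60:u+60,::-1],(720,480),interpolation=cv2.INTER_CUBIC); cv2.imwrite("pics/d.png",g)
go(564,319,4,np.pi/2)
E
```

```text
time_s: 13.32
eef_pos: [558.7, 207.3, 167.0]
ee_rot: [-0.0, 0.839, 0.544, -0.0]
force: [0.4, -0.5, 0.7]
grip_width: 0.997
grip_force: 0.0
time_s: 14.2
eef_pos: [564.8, 317.7, 170.9]
ee_rot: [-0.0, 0.708, 0.707, -0.0]
force: [0.4, 0.1, -0.3]
grip_width: 1.0
grip_force: 0.0
[(array([565., 313.,  14.]), 0.7)]
306 147
shift [ 0.0013 -0.0008  0.1671] turn -0.001 yaw 1.57 pos [564.8 317.7 171.1] F [ 1.  -1.1 -0.6] g 1.007 t 14.3
```

View pics/d.png

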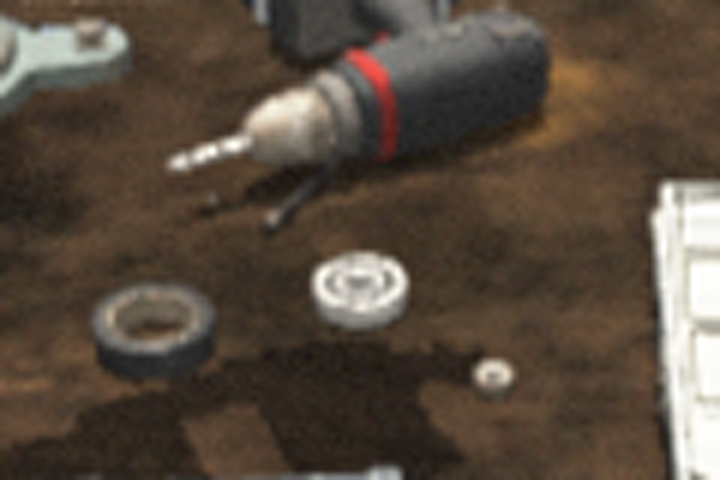

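The bearing's top is at about (306,149) in the side view, which matches (565,318). The drill, tape and nut are all clear, so I'll descend and grasp.

```bash
python3 -m pendant '0 0 .06 0;0 0 .05 0;0 0 .035 0;0 0 .018 0;0 0 .007 0;0 0 0 0;0 0 0 0'
python3 -m pendant '0 0 0 0;0 0 0 0;0 0 0 0;0 0 0 0' 0 50; python3 -c "
from h import *
go(499,-119,120,1.57)"
```

```text
time_s: 15.18
eef_pos: [565.5, 318.0, 2.6]
ee_rot: [0.0, 0.707, 0.707, 0.001]
force: [1.2, -0.2, 0.6]
grip_width: 1.002
grip_force: 0.0
time_s: 15.68
eef_pos: [565.2, 317.9, 2.1]
ee_rot: [0.0, 0.707, 0.707, 0.001]
force: [-1.6, -0.3, 6.4]
grip_width: 0.58
grip_force: 51.9
shift [-0.4369 -0.0662 -0.1179] turn 0.001 yaw 1.571 pos [565.2 317.9   2.1] F [-1.6 -0.3  6.4] g 0.58 t 15.68
```

```bash
python3 -m pendant '0 0 -.02 0;0 0 -.05 0;0 0 -.05 0;-.04 -.008 0 0;-.055 -.008 0 0;-.055 -.008 0 0;-.055 -.008 0 0;-.055 -.008 0 0;-.055 -.008 0 0;-.055 -.008 0 0'
python3 -m pendant '-.055 -.008 0 0;-.012 -.002 0 0;0 0 0 0;0 0 0 0'
python3 - <<'E'
from h import *
c=viewer.capture("side"); 
u,v=proj(c,[499,-119,100]).astype(int)
cv2.imwrite("pics/e.png",cv2.resize(c["color"][v-60:v+100,u-80:u+80,::-1],(560,560),interpolation=cv2.INTER_CUBIC))
go(499,-119,8,1.57)
E
```

```text
time_s: 16.92
eef_pos: [508.5, -54.0, 122.4]
ee_rot: [0.001, 0.707, 0.707, 0.0]
force: [0.8, -0.1, -1.3]
grip_width: 0.575
grip_force: 52.3
time_s: 17.42
eef_pos: [499.0, -118.0, 121.5]
ee_rot: [0.0, 0.707, 0.708, 0.0]
force: [-0.2, -0.3, -0.8]
grip_width: 0.578
grip_force: 52.3
shift [-1.100e-03 -1.000e-04  1.134e-01] turn 0.003 yaw 1.573 pos [ 499.1 -117.9  121.4] F [ 0.2 -0.4 -1.2] g 0.577 t 17.48
```

View pics/e.png

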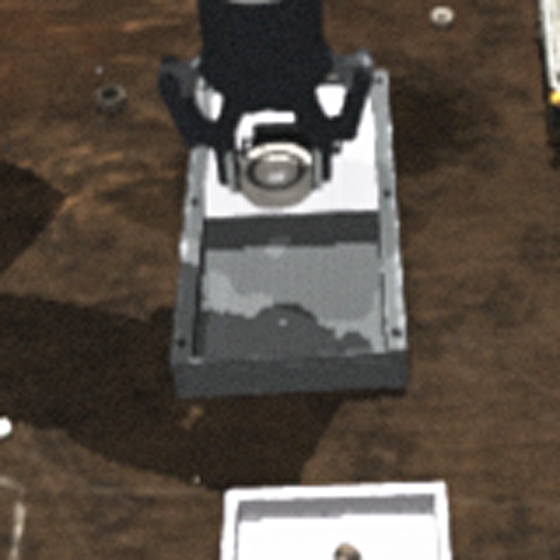

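The bearing is held and over the compartment, but tilted about the pad axis. Resting it on the floor should flatten it, so I'll go down gently with a weaker grip.

```bash
python3 -m pendant '0 0 .05 0;0 0 .035 0;0 0 .01 0;0 0 0 0' 0 20
python3 -m pendant '0 0 .004 0;0 0 .004 0;0 0 .004 0;0 0 .003 0;0 0 0 0' 0 20
```

```text
time_s: 17.98
eef_pos: [499.2, -118.8, 26.6]
ee_rot: [0.0, 0.707, 0.707, 0.0]
force: [0.0, 0.1, -1.0]
grip_width: 0.578
grip_force: 52.3
time_s: 18.6
eef_pos: [498.7, -119.2, 11.0]
ee_rot: [-0.0, 0.707, 0.707, -0.0]
force: [0.0, 0.4, -1.6]
grip_width: 0.577
grip_force: 52.3
```

```bash
python3 -m pendant '0 0 .002 0;0 0 .002 0;0 0 .001 0;0 0 0 0'
python3 -m pendant '0 0 0 0;0 0 0 0;0 0 0 0;0 0 -.01 0;0 0 -.04 0;0 0 -.06 0;0 0 -.04 0;0 0 0 0' .8
python3 - <<'E'
from h import *
c=viewer.capture("side"); print([(np.round(d["at"]),round(d["p"],2)) for d in models.boxes_of("side","ball_bearing")[:3]])
u,v=proj(c,[499,-119,10]).astype(int)
cv2.imwrite("pics/f.png",cv2.resize(c["color"][v-60:v+60,u-60:u+60,::-1],(560,560),interpolation=cv2.INTER_CUBIC))
go(497,26,170,0)
E
```

```text
time_s: 19.1
eef_pos: [498.8, -119.2, 6.2]
ee_rot: [-0.0, 0.707, 0.707, -0.0]
force: [-0.8, 0.2, -0.3]
grip_width: 0.576
grip_force: 52.3
time_s: 20.1
eef_pos: [500.1, -119.8, 159.7]
ee_rot: [0.003, 0.707, 0.707, 0.001]
force: [-0.4, 0.1, -0.8]
grip_width: 0.8
grip_force: 0.0
[(array([ 502., -119.,   15.]), 0.75)]
shift [ 0.1451 -0.0016 -0.0139] turn -1.571 yaw 1.571 pos [ 498.6 -119.1  156.1] F [ 0.4  1.2 -0.6] g 0.798 t 20.2
```

View pics/f.png

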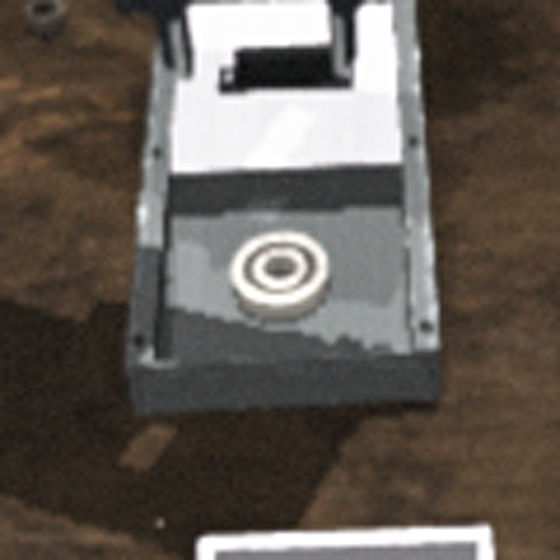

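The bearing lies flat at the compartment's centre. Next I'll regrip the rib and close the cover.

```bash
python3 -m pendant '.048 0 0 0;.048 0 0 0;.0475 0 0 0;0 0 0 .18;0 0 0 .18;0 0 0 .18;0 0 0 .18;0 0 0 .18;0 0 0 .18;0 0 0 .18' 1 40
python3 -m pendant '0 0 0 .18;0 0 0 .125;0 0 .04 0;0 0 0 0;0 0 0 0'; python3 -c "
from h import *
go(497,24.4,39.6,0.01)"
```

```text
time_s: 21.45
eef_pos: [498.1, 24.4, 154.7]
ee_rot: [-0.001, 0.988, 0.152, -0.001]
force: [-0.1, -0.0, 0.0]
grip_width: 0.999
grip_force: 0.0
time_s: 22.08
eef_pos: [499.0, 24.3, 116.7]
ee_rot: [-0.0, 1.0, 0.003, -0.0]
force: [-0.6, 0.0, -0.2]
grip_width: 0.999
grip_force: 0.0
shift [-0.002  -0.0002  0.0771] turn -0.004 yaw 0.006 pos [499.   24.3 116.7] F [-0.6  0.  -0.2] g 0.999 t 22.07
```

```bash
python3 -m pendant '-.002 0 .04 0;0 0 .025 0;0 0 .012 0;0 0 0 0;0 0 0 0'
python3 -m pendant '0 0 0 0;0 0 0 0;0 0 0 0;0 0 0 0;0 0 0 0' 0 40
python3 -m pendant '0 .015 0 0;0 .02 0 0;0 .02 0 0;0 .02 0 0;0 .02 0 0;0 .02 0 0;0 .015 0 0;0 .005 0 0;0 0 0 0'
```

```text
time_s: 22.7
eef_pos: [497.6, 24.2, 40.4]
ee_rot: [0.0, 1.0, 0.003, 0.001]
force: [-0.5, 0.7, -0.7]
grip_width: 1.003
grip_force: 0.0
time_s: 23.32
eef_pos: [496.9, 24.3, 39.4]
ee_rot: [0.0, 1.0, 0.003, 0.0]
force: [-0.9, 0.8, 3.0]
grip_width: 0.134
grip_force: 40.0
time_s: 24.45
eef_pos: [498.5, -112.2, 39.4]
ee_rot: [0.001, 1.0, 0.003, 0.001]
force: [5.7, -1.9, -1.9]
grip_width: 0.128
grip_force: 39.4
```

```bash
python3 -m pendant '0 .003 0 0;0 .002 0 0;0 .002 0 0;0 0 0 0'
python3 -m pendant '0 .002 0 0;0 0 0 0;0 0 0 0'
```

```text
time_s: 24.95
eef_pos: [498.4, -116.1, 39.3]
ee_rot: [-0.002, 1.0, 0.003, 0.001]
force: [8.4, 16.2, 2.1]
grip_width: 0.129
grip_force: 40.3
time_s: 25.32
eef_pos: [498.4, -116.3, 39.4]
ee_rot: [-0.003, 1.0, 0.002, 0.001]
force: [10.3, 28.1, 5.4]
grip_width: 0.13
grip_force: 40.8
```

```bash
python3 -m pendant '0 -.003 0 0;0 0 0 0;0 0 0 0;0 0 0 0;0 0 -.05 0;0 0 -.06 0;0 -.06 -.04 0;0 -.06 0 0;0 -.06 0 0;0 0 0 0' 1
python3 - <<'E'
from h import *
g=[]
for n in("top","side"):
    c=viewer.capture(n); u,v=proj(c,[510,-210,20]).astype(int)
    g.append(cv2.resize(c["color"][v-80:v+80,u-100:u+100,::-1],(700,560),interpolation=cv2.INTER_CUBIC)[:, :])
    print(n,u-100,v-80,[(np.round(d["at"]),round(d["p"],2)) for d in models.boxes_of(n,"cover_grip")[:1]],proj(c,[499,-116,59]),proj(c,[499,-119,59]))
cv2.imwrite("pics/g.png",cv2.resize(np.vstack(g),(375,600)))
print(ctrl.sense()["eef_pos"])
E
```

```text
time_s: 26.58
eef_pos: [496.2, 58.3, 184.0]
ee_rot: [-0.0, 1.0, 0.005, 0.0]
force: [-0.9, -0.8, -0.5]
grip_width: 1.0
grip_force: 0.0
top 285 151 [(array([ 502., -117.,   41.]), 0.61)] [350.25738233 234.59868184] [351.4740579  234.56268796]
side 188 191 [(array([ 532., -356.,    1.]), 0.64)] [283.56751451 231.37177695] [283.53843412 232.2337046 ]
[496.79090466  54.13016385 183.78370841]
```

View pics/g.png

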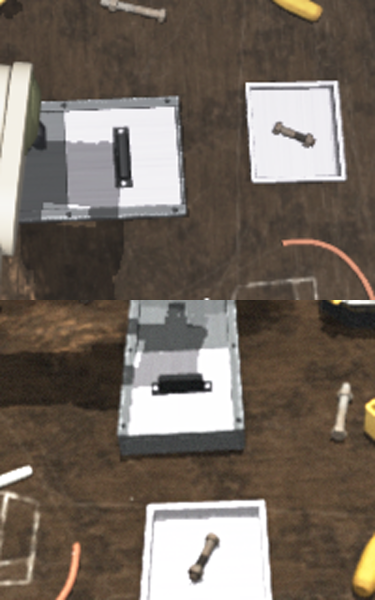

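The cover looks shut, and the bolt is in the tray. Releasing the rib may have dragged the cover slightly, so I'll push the rib once more towards the stop with the fingers loose, without gripping.

```bash
python3 -m pendant '0 .06 0 0;0 .06 .02 0;0 .05 .04 0;0 0 .05 0;0 0 .027 0;0 0 .006 0;0 0 0 0;0 0 0 0' .6
python3 -m pendant '0 .008 0 0;0 .006 0 0;0 .003 0 0;0 0 0 0'
python3 -m pendant '0 .002 0 0;0 .002 0 0;0 0 0 0'
```

```text
time_s: 27.78
eef_pos: [498.3, -113.3, 43.3]
ee_rot: [0.001, 1.0, 0.003, 0.001]
force: [0.3, -0.3, -1.1]
grip_width: 0.598
grip_force: 0.0
time_s: 28.28
eef_pos: [497.7, -130.1, 42.1]
ee_rot: [0.0, 1.0, 0.003, -0.0]
force: [-0.4, 0.7, -0.3]
grip_width: 0.601
grip_force: 0.0
time_s: 28.65
eef_pos: [497.8, -133.9, 42.0]
ee_rot: [-0.0, 1.0, 0.003, -0.0]
force: [-0.2, -0.1, 0.5]
grip_width: 0.599
grip_force: 0.0
```

```bash
python3 -m pendant '0 .002 0 0;0 .001 0 0;0 0 0 0'
python3 -m pendant '0 .002 0 0;0 .001 0 0;0 0 0 0'
python3 -m pendant '0 .002 0 0;0 0 0 0'
```

```text
time_s: 29.02
eef_pos: [497.7, -135.7, 42.0]
ee_rot: [-0.001, 1.0, 0.003, -0.0]
force: [0.8, 6.0, 1.7]
grip_width: 0.6
grip_force: 3.5
time_s: 29.4
eef_pos: [497.6, -136.0, 41.9]
ee_rot: [-0.003, 1.0, 0.002, -0.0]
force: [4.3, 23.5, 5.3]
grip_width: 0.596
grip_force: 11.6
time_s: 29.65
eef_pos: [497.6, -136.1, 41.8]
ee_rot: [-0.005, 1.0, 0.002, -0.001]
force: [5.8, 34.2, 8.1]
grip_width: 0.601
grip_force: 17.0
```

Hard end stop. I'll back off, rise and hand in.

```bash
python3 -m pendant '0 -.015 0 0;0 -.005 0 0;0 0 -.04 0;0 0 -.06 0;0 0 -.04 0;0 0 0 0;0 0 0 0'
python3 -c "
from rig import ctrl
print(ctrl.finish_job())"
```

```text
time_s: 30.52
eef_pos: [497.2, -121.9, 181.1]
ee_rot: [-0.0, 1.0, 0.003, -0.001]
force: [1.0, -0.0, 0.0]
grip_width: 0.602
grip_force: 0.0
the job is handed in; nothing more can be done
None
```

I handed the job in at about 30.5 s: the bolt is in the scrap tray, the bearing lies flat in the compartment and the cover is pushed shut to its end stop; the hand-in returned no verdict.

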